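Set a drive disc's flat against the alignment bar of a setting jig

ROBOT

A 7-joint arm with a two-finger parallel gripper is mounted at the origin on the work surface. World frame = base frame: x ahead of the robot, y to its left, z up, the work surface at z = 0. Lengths are in m, angles in rad, forces in N, time in s.
With the tool pointing down it reaches from about 0.4 to 0.9 m from the base axis. Payload 5.5 kg.
Tool frame: the origin (TCP) lies midway between the tips of the shut fingers; the grasp point (between the pads) lies 19 mm behind it; z points along the fingers, y is the direction in which the jaws open and shut (so a half turn about z gives the same grasp; the last joint's range is limited). The gripper opens to 85 mm and grips with 20 to 120 N. Pads are 22 mm wide; open, the fingers measure 114 mm over their backs; the gripper's body (76 mm by 85 mm) begins 54 mm behind the grasp point. The pads swing forward as they close: fully open they stand 13 mm farther back than shut.
Start: joints at [-0.906, 0.501, -0.427, 1.55, 0.221, 1.138, -0.21], TCP at [0.254, 0.598, 0.231] pointing down, gripper open.
Joint ranges: [-2.88, 2.88], [-0.31, 2.03], [-1.54, 1.56], [0.2, 2.42], [-1.41, 4.55], [0.19, 2.02], [-2.57, 2.57]. Speed limits (rad/s): [2.57, 2.57, 3.14, 3.14, 3.14, 3.14, 3.14].

INTERFACE

Orientations are given as a unit quaternion [w, x, y, z].
In Python, from plant import r gives the robot as it stands.
- The arm moves only by the tool jog_arm, never from a script. Its argument "rows" is a list of rows, each a list of 7 numbers: the shift along the world's x, y, z in m, then the turn, a rotation vector about the world's x, y, z in rad, then the opening, from 0 (shut) to 1 (fully open). A call has 1 to 20 rows; each row shifts and turns the pose as measured when the row begins; what a row does not reach is not made up. A row lasts 1/12 s, in which the tool goes at most 41.7 mm and 7.16 degrees, less where a joint would pass 70% of its speed; a pose out of reach is approached as far as the arm can. A call is refused whole if a number of a shift passes 0.0417 or a number of a turn 0.125, either way. A call with a gripper value outside its range is refused whole. The fingers move at their own pace and stop on an object; the grip force is fixed at half the most. Time passes only in rows, so rows that do not move let the fingers close. It gives the time, the measured TCP pose, the force and the opening at its end, in the units of the state.
- r.read_state(): the state, without advancing time (a new reading comes with each control period).
- r.capture(name): name is "scene" or "side" or "wrist"; returns the picture (384x512x3 uint8, red, green, blue); there is no depth.
- r.camera_model(name): a dict with "intrinsics" (3x3 intrinsics, pixels), "rvec" (rotation vector, rad) and "tvec" (3), from world to camera coordinates, as OpenCV has them; the wrist camera has in their place "T_tool_cam" (4x4, takes a point from camera to tool coordinates, whose origin is the TCP and whose axes are the flange's). Camera axes: x right, y down, z forward; pixel columns grow to the right and rows downward; lengths in m; the calibration is good to about 2 mm. A picture is of the moment at which its call begins: read the wrist's pose just before it. camera_model takes no time and is no camera call.
- r.finish_job(): hands the job in, once; it reports no verdict.
The state is a dict: "clock": time; "joint_pos": joint angles; "dq": joint speeds; "joint_efforts": joint torques, N m; "ee_pos": TCP position; "tcp_rot": TCP orientation; "wrist_force": force on the tool from outside, world axes, zero at the start; "ft_torque": the same for the moment, N m; "finger_gap": finger opening in m.
Only numpy, scipy, OpenCV 4.12 (cv2) and the standard library are available. Lean on these libraries where they do the work, as an engineer would, in place of code of your own. Each camera call takes 0.05 s, during which the arm holds its last target. There are 200 camera calls.

TASK

First slide the carriage of the setting jig home, so that its sprung alignment bar bears on the round rim of the steel disc; only then turn the disc by fingertip until its flat edge lies flush against the bar. Press on the disc lightly, never with more than 25 N; then take the hand away and leave everything else on the bench where it is.

Things in the scene. Friction and masses are not known exactly. Their poses are not given: they have to be found in the camera images.
- jig: The setting jig, fixed to the bench: a dark steel base plate 170 mm (its x) by 245 mm (its y), 14 mm thick. Origin: on the bench directly under the axis of the disc; z up. The plate reaches from y = -85 to +160 mm. The carriage with the alignment bar stands on the +y side of the disc and slides along y.
- disc_axis (a point): Point on the disc's vertical axis, on the base plate 14 mm above the bench (not on the disc). The level steel disc above it is 120 mm across, 8 mm thick; flat 50 mm from the axis, 66 mm long. Its height setting differs each time and is not measured: top 44 to 62 mm above the bench, so find it by touch. It sits on a spring and sinks under a press 1 mm per 8 N, 8 mm at most.
- disc (a joint): The disc's turn, rad, counter-clockwise from above. At 0 (or a full turn, 2 pi) the flat faces the bar squarely, towards the jig's +y; it starts at 0.9 to 5.4. Smooth steel top with nothing to grip; it turns either way without stops against 0.05 N m plus the rub of the bar: a closed fingertip pressed with some 8 N on its top, 40 mm off the axis, drags it round.
- carriage (a joint): The carriage's slide, m: 0 drawn back, 0.030 home at its hard stop; it grows as the carriage moves towards the disc (the jig's -y). It starts at 0 to 0.012 and stays where it is left; about 8 N moves it, about 13 N once the bar bears on the disc's rim.
- tab (a point): The upright steel tab of the carriage, 44 mm wide (jig x), 8 mm thick (jig y), standing from 42 mm to 88 mm above the bench. This point is the middle of its outer face (the side away from the disc), 70 mm above the bench; the jig's +y side of it is free. At home this face is 108 mm from the disc's axis. Axes as the jig's.
- bar (a joint): How far the alignment bar is pressed back against its spring, m: 0 fully out; with the carriage home 0.014 on the disc's round rim and 0.004 when the flat lies flush. Aluminium block 70 mm long (jig x), 10 mm thick and 23 to 69 mm above the bench, between carriage and disc. Its spring presses with 5 N on the rim and 3 N on the flat and draws the disc square once within a few degrees.
- tensioner: Green hand strapping tool with a ball-topped lever, 130 mm long, lying on the bench; bystander. Origin under its middle.
- core: Cardboard tube core, 84 mm across, 55 mm tall, standing; bystander. Origin under its middle.
- wrench: Steel wrench lying on the bench; bystander.
- oil: White bottle, 48 mm across, 120 mm tall; bystander. Origin under its middle.
- seal_tray: Open grey tray 100 x 140 x 35 mm; bystander. Origin under its middle.
- cap_screw: Cap screw standing on its head on the jig's base plate, 16 mm across, 25 mm tall, near the corner at the jig's +x -y; bystander. Origin at its underside.
- washer: Thick washer lying on the jig's base plate, 22 mm across, 4 mm thick, near the corner at the jig's -x -y; bystander.

How it is judged:
By the outcome, as a careful person would: the job done as asked, in the order asked, and still so for the second after the job is handed in, with the robot touching nothing.
It also fails if it takes over 67 s, if anything falls off the work surface, if the arm or the gripper's body presses on something with over 40 N, if the wrist force passes 120 N, or if a joint passes its speed limit or range.

## Working session

There is one attempt and no reset: what is moved stays moved. The work goes in short steps, Python scripts to look and compute and a tool call to move; the robot and the scene stay as the last step left them, time stands still between calls to the robot, and variables do not carry over. Pictures are saved under pics/ and viewed, about 8 in all and at most 12, crops included, and the job is handed in when it is done.

Besides the shell and the picture viewer there is one more tool, called after "Call:" by a JSON object that holds its "api" and its "payload". jog_arm: Moves the arm, as the interface text tells. Its arguments: {"type":"object","properties":{"rows":{"type":"array"}},"required":["rows"]}

```bash
mkdir -p pics; python3 - <<'E'
from plant import r
import cv2,numpy as np
s=r.read_state();print(s)
for n in("scene","side"):
    im=r.capture(n);cv2.imwrite(f"pics/{n}0.png",im[:,:,::-1]);m=r.camera_model(n);print(n,m)
    R=cv2.Rodrigues(np.array(m["rvec"]))[0];print(-R.T@np.array(m["tvec"]).ravel())
a=cv2.imread("pics/scene0.png");cv2.imwrite("pics/scene0b.png",cv2.resize(a,(800,600),interpolation=cv2.INTER_CUBIC))
print(r.camera_model("wrist"))
E
```

```text
{'clock': 0.0, 'joint_pos': array([-0.90578479,  0.50186809, -0.42677018,  1.55145133,  0.22082575,
        1.13824513, -0.21031221]), 'dq': array([ 1.05088207e-03, -1.02047877e-03,  5.02666591e-05, -8.75211782e-04,
        2.98879457e-04,  3.65600603e-04, -5.13651834e-04]), 'joint_efforts': array([-1.44508191e-03, -5.69515014e+01, -5.81577748e+00, -2.80943352e+01,
        1.10411458e-02,  1.18955236e-02,  2.98784289e-05]), 'ee_pos': array([0.25399774, 0.59758405, 0.23024422]), 'tcp_rot': array([-2.15294232e-04,  1.99539589e-01,  9.79889299e-01, -9.31822698e-04]), 'wrist_force': array([ 0.60530203, -0.62959791, -0.01343216]), 'ft_torque': array([ 0.00430154,  0.01793326, -0.00561537]), 'finger_gap': 0.08559896746252461}
scene {'intrinsics': array([[411.07473914,   0.        , 258.33994145],
       [  0.        , 411.07473914, 192.64985055],
       [  0.        ,   0.        ,   1.        ]]), 'rvec': array([ 1.74471929,  2.15173702, -0.57908519]), 'tvec': array([ 0.1297302 , -0.43678091,  1.41619742])}
[1.0781778  0.11268917 1.01885053]
side {'intrinsics': array([[421.35858965,   0.        , 250.94904037],
       [  0.        , 421.35858965, 190.47515567],
       [  0.        ,   0.        ,   1.        ]]), 'rvec': array([ 2.16833608, -0.680506  ,  0.29491896]), 'tvec': array([-0.46012502,  0.24627676,  0.93956839])}
[ 0.07166426 -0.74083152  0.77536375]
{'intrinsics': array([[285.37300662,   0.        , 256.95693559],
       [  0.        , 285.37300662, 192.34631393],
       [  0.        ,   0.        ,   1.        ]]), 'T_tool_cam': array([[ 4.18376412e-04, -9.65557477e-01, -2.60189516e-01,
         6.72187614e-02],
       [ 9.99999676e-01,  5.82831744e-04, -5.54908108e-04,
        -1.00103312e-04],
       [ 6.87442382e-04, -2.60189200e-01,  9.65557408e-01,
        -1.42982326e-01],
       [ 0.00000000e+00,  0.00000000e+00,  0.00000000e+00,
         1.00000000e+00]])}
```

View pics/scene0b.png

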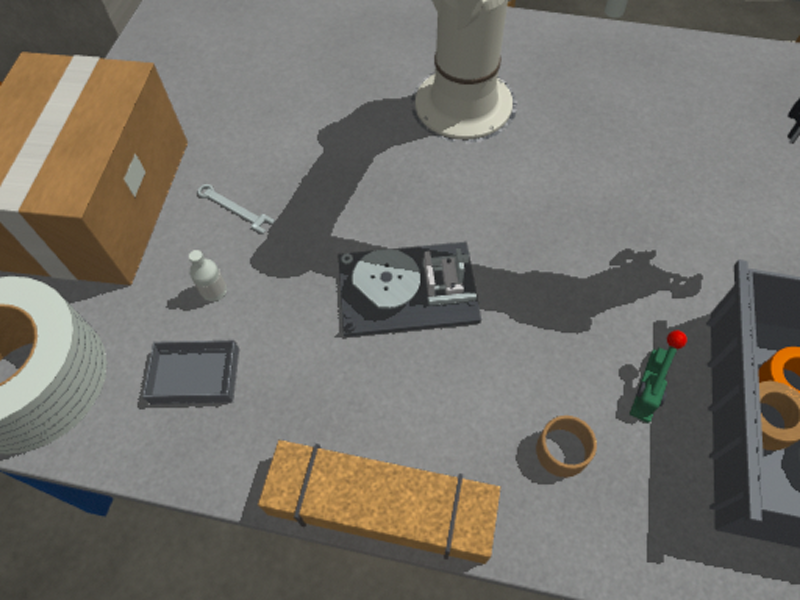

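View pics/side0.png

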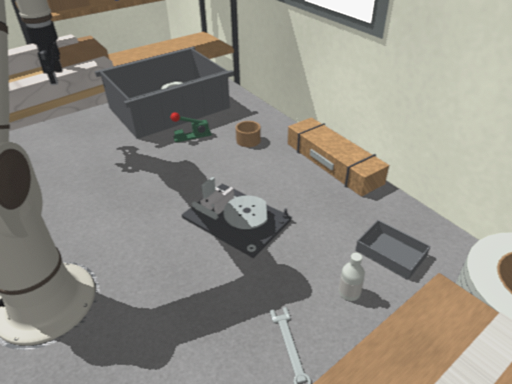

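The scene view shows the jig at about (338–480, 242–335) in the doubled image, with the carriage on its right (world +y) and the flat at the disc's lower left. I'll enlarge both views to get the corners.

```bash
python3 - <<'E'
import cv2,numpy as np
a=cv2.imread("pics/scene0.png")[145:225,205:315];b=cv2.imread("pics/side0.png")[170:260,175:300]
a=cv2.resize(a,None,fx=7,fy=7,interpolation=cv2.INTER_CUBIC)
cv2.imwrite("pics/c1.png",a)
E
```

```text
(no output)
```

View pics/c1.png

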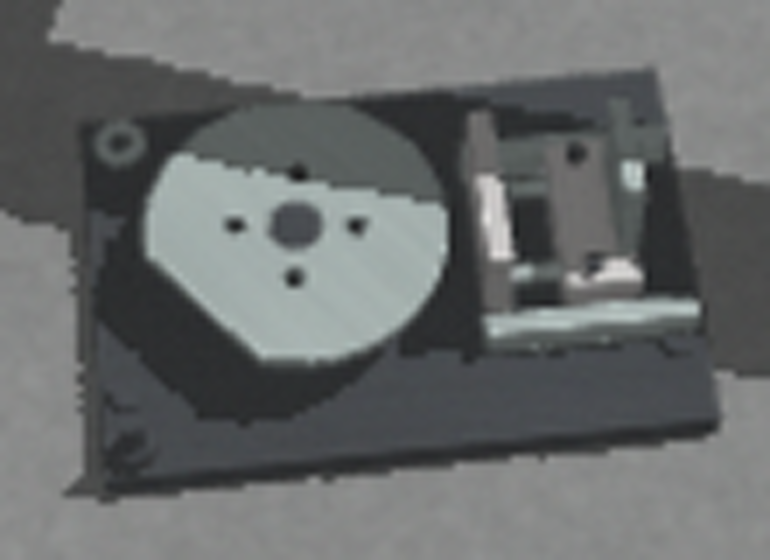

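```bash
cat > h.py <<'E'
import numpy as np,cv2
from plant import r
from scipy.optimize import least_squares
def pix2world(m,uv,z):
    R=cv2.Rodrigues(np.array(m["rvec"]))[0];C=-R.T@np.ravel(m["tvec"])
    d=R.T@np.linalg.inv(m["intrinsics"])@np.r_[uv,1.];return C+d*(z-C[2])/d[2]
E
python3 - <<'E'
from h import *
m=r.camera_model("scene")
f=lambda u,v:np.array([205+(u+.5)/7-.5,145+(v+.5)/7-.5])
C=[((82,122),(-.085,-.085)),((655,68),(-.085,.160)),((718,425),(.085,.160)),((97,483),(.085,-.085))]
W=np.array([pix2world(m,f(*c[0]),.014)[:2] for c in C]);J=np.array([c[1] for c in C]);print(W)
def res(p):
    c,s=np.cos(p[2]),np.sin(p[2]);return (J@np.array([[c,s],[-s,c]])+p[:2]-W).ravel()
o=least_squares(res,[.5,0,0]);print(o.x,o.fun)
for z in(.044,.053,.062):
    print(z,pix2world(m,f(297,225),z),[pix2world(m,f(*q),z)[:2] for q in((147,258),(262,362),(480,110))])
for q in [(632,102),(615,100),(665,130)]: print(pix2world(m,f(*q),.088))
E
```

```text
[[ 0.44862658 -0.16250145]
 [ 0.37319562  0.0682391 ]
 [ 0.53658837  0.12037143]
 [ 0.61114056 -0.11284457]]
[ 0.50380662 -0.05740306  0.30941596] [ 9.92630609e-05 -1.74779476e-03  9.27134094e-04  8.76991977e-04
 -5.38640656e-04  5.10072400e-04 -4.87756496e-04  3.60730376e-04]
0.044 [ 0.49776003 -0.05750025  0.044     ] [array([ 0.52473462, -0.1122678 ]), array([ 0.5613336 , -0.05685731]), array([0.42904192, 0.00324003])]
0.053 [ 0.50311855 -0.05592903  0.053     ] [array([ 0.52984411, -0.11019095]), array([ 0.5661052 , -0.05529202]), array([0.43503486, 0.00425049])]
0.062 [ 0.50847708 -0.05435781  0.062     ] [array([ 0.5349536 , -0.10811411]), array([ 0.5708768 , -0.05372674]), array([0.44102781, 0.00526094])]
[0.44275984 0.06537945 0.088     ]
[0.44316512 0.05874661 0.088     ]
[0.45306758 0.0800524  0.088     ]
```

Fit is consistent (residuals under 2 mm): jig at (0.504, -0.057), yaw 0.309. Disc is at about 3.8 rad, so it needs about +2.46 rad counter-clockwise. Moving to the +y side of the tab with the fingers shut.

Call:
{"api": "jog_arm", "payload": {"rows": [[0.003, -0.03, 0, 0, 0, -0.12, 0], [0.003, -0.03, 0, 0, 0, -0.12, 0], [0.003, -0.03, 0, 0, 0, -0.12, 0], [0.003, -0.03, 0, 0, 0, -0.12, 0], [0.003, -0.03, 0, 0, 0, -0.12, 0], [0.003, -0.03, 0, 0, 0, -0.12, 0], [0.003, -0.03, 0, 0, 0, -0.12, 0], [0.003, -0.03, 0, 0, 0, 0, 0], [0.015, -0.03, 0, 0, 0, 0, 0], [0.015, -0.03, 0, 0, 0, 0, 0], [0.015, -0.03, 0, 0, 0, 0, 0], [0.015, -0.03, 0, 0, 0, 0, 0], [0.02, -0.025, 0, 0, 0, 0, 0], [0.02, -0.025, 0, 0, 0, 0, 0], [0.02, -0.025, 0, 0, 0, 0, 0], [0.02, -0.025, 0, 0, 0, 0, 0], [0.02, -0.01, 0, 0, 0, 0, 0], [0, 0, 0, 0, 0, 0, 0]]}}

```text
clock: 1.6
ee_pos: [0.4335, 0.1004, 0.2236]
tcp_rot: [-0.003, 0.596, 0.803, -0.004]
wrist_force: [0.0, -0.1, -0.8]
finger_gap: -0.0003
```

```bash
cat >> h.py <<'E'
from scipy.spatial.transform import Rotation as Ro
J0=np.array([.504,-.0575]);YAW=.3094
def toj(p):
    d=np.array(p[:2])-J0;c,s=np.cos(YAW),np.sin(YAW);return np.array([c*d[0]+s*d[1],-s*d[0]+c*d[1]])
def wristpose(s):
    q=s["tcp_rot"];T=np.eye(4);T[:3,:3]=Ro.from_quat(np.r_[q[1:],q[0]]).as_matrix();T[:3,3]=s["ee_pos"]
    return T@r.camera_model("wrist")["T_tool_cam"]
def w2w(T,uv,z):
    d=T[:3,:3]@np.linalg.inv(r.camera_model("wrist")["intrinsics"])@np.r_[uv,1.];return T[:3,3]+d*(z-T[2,3])/d[2]
def proj(T,p):
    c=np.linalg.inv(T)@np.r_[p,1];k=r.camera_model("wrist")["intrinsics"]@c[:3];return k[:2]/k[2]
def wshot(name,scale=1.5):
    s=r.read_state();T=wristpose(s);im=r.capture("wrist")[:,:,::-1]
    np.save(f"pics/{name}.npy",T)
    cv2.imwrite(f"pics/{name}.png",cv2.resize(im,None,fx=scale,fy=scale,interpolation=cv2.INTER_CUBIC));return T
def j2w(x,y,z):
    c,s=np.cos(YAW),np.sin(YAW);return np.array([J0[0]+c*x-s*y,J0[1]+s*x+c*y,z])
E
python3 - <<'E'
from h import *
T=wshot("w1");print(toj(r.read_state()["ee_pos"]))
for p in [(-.085,-.085,.014),(-.085,.16,.014),(.085,.16,.014),(.085,-.085,.014),(-.022,.13,.088),(.022,.13,.088)]: print(p,proj(T,j2w(*p))*1.5)
E
```

```text
[-0.02081613  0.17316138]
(-0.085, -0.085, 0.014) [326.76989668 511.35394456]
(-0.085, 0.16, 0.014) [311.72418748 270.64462275]
(0.085, 0.16, 0.014) [513.68256915 267.87496377]
(0.085, -0.085, 0.014) [498.4368431  510.36872664]
(-0.022, 0.13, 0.088) [386.04109103 334.98741875]
(0.022, 0.13, 0.088) [449.53099511 334.25381783]
```

View pics/w1.png

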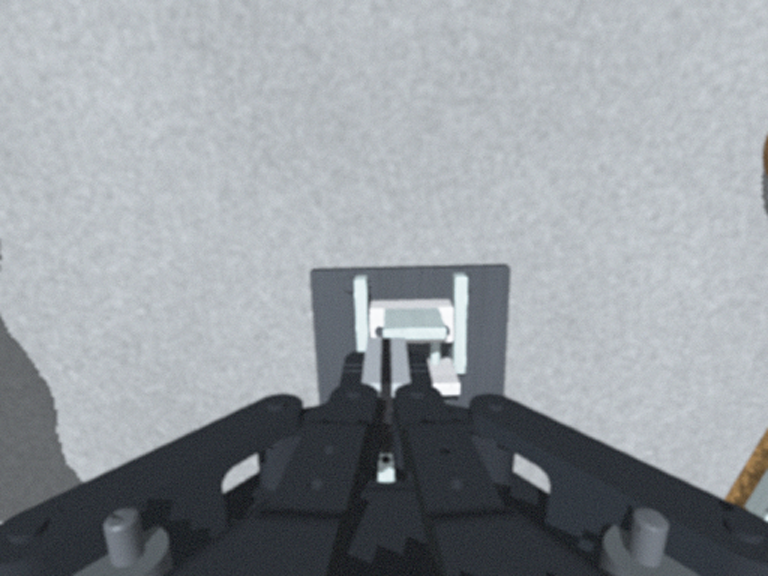

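The wrist view confirms the jig pose: plate corners at (312,268) and (509,265) are within 4 px of prediction. The tab's top edge at row ~335 gives y≈0.13 m in the jig. Descending behind the tab.

Call:
{"api": "jog_arm", "payload": {"rows": [[0.0112, -0.0006, -0.02, 0, 0, 0.015, 0], [0.0112, -0.0006, -0.03, 0, 0, 0, 0], [0, 0, -0.03, 0, 0, 0, 0], [0, 0, -0.03, 0, 0, 0, 0], [0, 0, -0.03, 0, 0, 0, 0], [0, 0, -0.016, 0, 0, 0, 0], [0, 0, 0, 0, 0, 0, 0], [0, 0, 0, 0, 0, 0, 0]]}}

```text
clock: 2.32
ee_pos: [0.4483, 0.1076, 0.062]
tcp_rot: [-0.006, 0.587, 0.81, -0.003]
wrist_force: [-0.1, -0.2, 1.4]
finger_gap: 0.0001
```

Call:
{"api": "jog_arm", "payload": {"rows": [[0.0034, -0.0073, 0.001, 0, 0, 0, 0], [0.0034, -0.0073, 0.001, 0, 0, 0, 0], [0.0024, -0.0076, 0.001, 0, 0, 0, 0], [0.0012, -0.0038, 0, 0, 0, 0, 0], [0.0012, -0.0038, 0, 0, 0, 0, 0], [0.0012, -0.0038, 0, 0, 0, 0, 0]]}}

```text
clock: 2.82
ee_pos: [0.4626, 0.0766, 0.07]
tcp_rot: [-0.007, 0.585, 0.811, 0.001]
wrist_force: [-2.2, 9.2, -6.6]
finger_gap: -0.0002
```

Call:
{"api": "jog_arm", "payload": {"rows": [[0.0012, -0.0038, 0, 0, 0, 0, 0], [0.0012, -0.0038, 0, 0, 0, 0, 0], [0.0012, -0.0038, 0, 0, 0, 0, 0], [0.0012, -0.0038, 0, 0, 0, 0, 0]]}}

```text
clock: 3.15
ee_pos: [0.4647, 0.0699, 0.0702]
tcp_rot: [-0.011, 0.583, 0.813, 0.004]
wrist_force: [-1.6, 8.5, -5.6]
finger_gap: 0.0003
```

Call:
{"api": "jog_arm", "payload": {"rows": [[0.0012, -0.0038, 0, 0, 0, 0, 0], [0.0012, -0.0038, 0, 0, 0, 0, 0], [0.0012, -0.0038, 0, 0, 0, 0, 0], [0.0012, -0.0038, 0, 0, 0, 0, 0], [0.0012, -0.0038, 0, 0, 0, 0, 0], [0.0012, -0.0038, 0, 0, 0, 0, 0]]}}

```text
clock: 3.65
ee_pos: [0.4657, 0.0662, 0.0705]
tcp_rot: [-0.022, 0.577, 0.817, 0.011]
wrist_force: [-1.7, 10.5, -4.5]
finger_gap: -0.0001
```

Call:
{"api": "jog_arm", "payload": {"rows": [[0.0018, -0.0057, 0, -0.02, -0.01, -0.01, 0], [0.0018, -0.0057, 0, -0.02, -0.01, -0.01, 0], [0.0018, -0.0057, 0, -0.02, -0.01, -0.01, 0], [0.0018, -0.0057, 0, -0.02, -0.01, -0.01, 0]]}}

```text
clock: 3.98
ee_pos: [0.4691, 0.0574, 0.0698]
tcp_rot: [0.012, 0.59, 0.807, -0.005]
wrist_force: [-2.7, 12.9, -5.1]
finger_gap: -0.0002
```

Call:
{"api": "jog_arm", "payload": {"rows": [[0.0018, -0.0057, 0, 0, 0, 0, 0], [0.0018, -0.0057, 0, 0, 0, 0, 0], [0.0018, -0.0057, 0, -0.01, -0.005, 0, 0]]}}

```text
clock: 4.23
ee_pos: [0.4693, 0.0562, 0.0698]
tcp_rot: [0.01, 0.585, 0.811, -0.004]
wrist_force: [-4.4, 16.5, -2.6]
finger_gap: -0.0001
```

Call:
{"api": "jog_arm", "payload": {"rows": [[0.003, -0.0095, 0, 0, 0, 0, 0], [0.003, -0.0095, 0, -0.01, -0.005, 0, 0], [0.003, -0.0095, 0, -0.01, -0.005, 0, 0]]}}

```text
clock: 4.48
ee_pos: [0.4692, 0.056, 0.0699]
tcp_rot: [0.006, 0.576, 0.817, -0.002]
wrist_force: [-8.8, 25.4, 1.1]
finger_gap: 0.0001
```

The tab stopped at jig y≈0.1186 under 27 N, which is the expected home position (108 mm + finger half-width). Backing off, lifting, and going over the disc.

Call:
{"api": "jog_arm", "payload": {"rows": [[-0.005, 0.0143, 0, 0.01, 0.01, 0.02, 0], [-0.003, 0.0095, 0.02, 0, 0, 0, 0], [0, 0, 0.035, 0, 0, 0, 0], [0, 0, 0.025, 0, 0, 0, 0], [0, -0.02, 0, 0, 0, 0, 0], [0, -0.035, 0, 0, 0, 0, 0], [0.005, -0.035, 0, 0, 0, 0, 0], [0.005, -0.035, 0, 0, 0, 0, 0], [0.003, -0.025, 0, 0, 0, 0, 0], [0, 0, 0, 0, 0, 0, 0], [0, 0, 0, 0, 0, 0, 0]]}}

```text
clock: 5.4
ee_pos: [0.4768, -0.0728, 0.1632]
tcp_rot: [0.004, 0.564, 0.826, 0.006]
wrist_force: [-0.3, 0.7, 0.2]
finger_gap: 0.0001
```

```bash
python3 - <<'E'
from h import *
T=wshot("w2");s=r.read_state();print(s["clock"],s["ee_pos"],s["tcp_rot"],toj(s["ee_pos"]),s["wrist_force"])
for p in [(-.022,.108,.088),(.022,.108,.088),(-.035,.06,.069),(.035,.06,.069)]: print(p,proj(T,j2w(*p))*1.5)
E
```

```text
5.45 [ 0.47685247 -0.07299003  0.16330435] [0.00441143 0.56365556 0.82597587 0.00606743] [-0.03057498 -0.00648844] [ 0.07530769 -0.22042171  0.71401634]
(-0.022, 0.108, 0.088) [419.79570499  68.66002546]
(0.022, 0.108, 0.088) [513.50100275  75.59761655]
(-0.035, 0.06, 0.069) [384.75581339 173.58905744]
(0.035, 0.06, 0.069) [514.05989357 182.16790275]
```

View pics/w2.png

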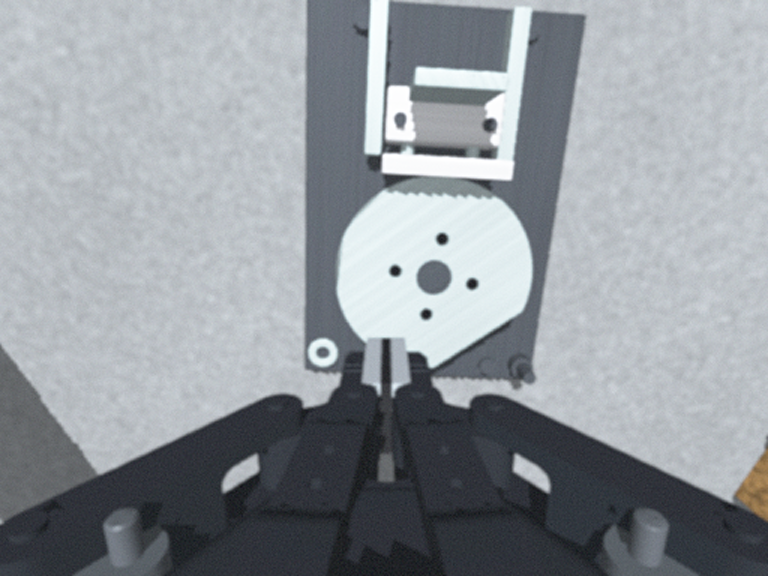

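Picture: tab's outer face top lies at rows 68–75 as predicted for carriage home, and the bar (rows 157–180) bears on the round rim. Flat is at lower right, (430,372)–(522,317). Going down at jig angle ~200°, radius ~42 mm.

Call:
{"api": "jog_arm", "payload": {"rows": [[-0.006, -0.01, -0.02, 0, 0, 0, 0], [0, 0, -0.03, 0, 0, 0, 0], [0, 0, -0.02, 0, 0, 0, 0], [0, 0, -0.005, 0, 0, 0, 0], [0, 0, 0, 0, 0, 0, 0], [0, 0, 0, 0, 0, 0, 0]]}}

```text
clock: 5.95
ee_pos: [0.4732, -0.0775, 0.0893]
tcp_rot: [0.006, 0.561, 0.828, 0.009]
wrist_force: [0.9, 0.5, -0.4]
finger_gap: -0.0001
```

Call:
{"api": "jog_arm", "payload": {"rows": [[-0.0025, -0.006, -0.006, -0.008, 0.02, 0, 0], [-0.001, -0.001, -0.006, 0, 0, 0, 0], [0, 0, -0.006, 0, 0, 0, 0], [0, 0, -0.004, 0, 0, 0, 0], [0, 0, -0.003, 0, 0, 0, 0], [0, 0, 0, 0, 0, 0, 0]]}}

```text
clock: 6.45
ee_pos: [0.473, -0.0839, 0.0657]
tcp_rot: [0.003, 0.559, 0.829, 0.001]
wrist_force: [0.4, 0.4, 0.4]
finger_gap: 0.0004
```

Call:
{"api": "jog_arm", "payload": {"rows": [[0, 0, -0.002, 0, 0, 0, 0], [0, 0, -0.002, 0, 0, 0, 0], [0, 0, -0.002, 0, 0, 0, 0], [0, 0, -0.002, 0, 0, 0, 0]]}}

```text
clock: 6.78
ee_pos: [0.4734, -0.084, 0.0574]
tcp_rot: [0.003, 0.56, 0.829, 0.002]
wrist_force: [-0.3, 0.3, -0.2]
finger_gap: -0.0002
```

Call:
{"api": "jog_arm", "payload": {"rows": [[0, 0, -0.0015, 0, 0, 0, 0], [0, 0, -0.0015, 0, 0, 0, 0], [0, 0, -0.0015, 0, 0, 0, 0]]}}

```text
clock: 7.03
ee_pos: [0.4734, -0.084, 0.0524]
tcp_rot: [0.003, 0.56, 0.829, 0.002]
wrist_force: [-0.7, -0.3, -0.1]
finger_gap: -0.0
```

Call:
{"api": "jog_arm", "payload": {"rows": [[0, 0, -0.001, 0, 0, 0, 0], [0, 0, -0.001, 0, 0, 0, 0], [0, 0, -0.001, 0, 0, 0, 0]]}}

```text
clock: 7.28
ee_pos: [0.4735, -0.0842, 0.0503]
tcp_rot: [0.003, 0.56, 0.829, 0.002]
wrist_force: [-3.7, -0.4, 14.4]
finger_gap: 0.0004
```

Call:
{"api": "jog_arm", "payload": {"rows": [[0.004, -0.0042, 0, 0, 0, 0, 0], [0.0046, -0.0038, 0, 0, 0, 0, 0], [0.0051, -0.003, 0, 0, 0, 0, 0]]}}

```text
clock: 7.53
ee_pos: [0.484, -0.0924, 0.0513]
tcp_rot: [-0.001, 0.559, 0.829, 0.001]
wrist_force: [-3.7, 1.7, 5.5]
finger_gap: -0.0
```

```bash
python3 - <<'E'
from h import *
s=r.read_state();p=toj(s["ee_pos"]);print(p,np.hypot(*p),np.degrees(np.arctan2(p[1],p[0]))%360,s["wrist_force"],s["ee_pos"])
E
```

```text
[-0.0296502  -0.02719977] 0.04023632586583068 222.53187340839432 [-3.65177634  1.70238776  5.48262617] [ 0.48403967 -0.09243633  0.05133445]
```

Call:
{"api": "jog_arm", "payload": {"rows": [[0.0053, -0.003, -0.001, 0, 0, 0, 0], [0.0056, -0.0024, -0.0005, 0, 0, 0, 0], [0.0059, -0.0016, -0.0004, 0, 0, 0, 0]]}}

```text
clock: 7.78
ee_pos: [0.4985, -0.0979, 0.0507]
tcp_rot: [-0.004, 0.558, 0.83, 0.001]
wrist_force: [-4.0, 1.0, 9.3]
finger_gap: -0.0
```

```bash
cat > st.py <<'E'
from h import *
s=r.read_state();p=toj(s["ee_pos"]);a=np.arctan2(p[1],p[0]);print("r",np.hypot(*p),"ang",np.degrees(a)%360,s["wrist_force"],s["ee_pos"][2],s["tcp_rot"].round(3))
for k in range(8):
    w=a+YAW+np.radians(4+8*k)+np.pi/2;print((6e-3*np.array([np.cos(w),np.sin(w)])).round(4),end=" ")
E
python3 st.py
```

```text
r 0.040817545851673444 ang 244.54878360029943 [-4.00266809  0.979811    9.30907235] 0.050692891448808335 [-0.004  0.558  0.83   0.001]
[ 0.006  -0.0004] [0.006  0.0004] [0.0059 0.0013] [0.0056 0.0021] [0.0053 0.0028] [0.0048 0.0036] [0.0043 0.0042] [0.0037 0.0047]
```

Call:
{"api": "jog_arm", "payload": {"rows": [[0.006, -0.0004, -0.0006, 0, 0, 0, 0], [0.006, 0.0004, -0.0005, 0, 0, 0, 0], [0.0059, 0.0013, -0.0005, 0, 0, 0, 0], [0.0056, 0.0021, -0.0005, 0, 0, 0, 0]]}}

```text
clock: 8.12
ee_pos: [0.5197, -0.096, 0.0509]
tcp_rot: [-0.007, 0.559, 0.829, -0.001]
wrist_force: [-2.9, -1.0, 8.6]
finger_gap: -0.0
```

```bash
python3 st.py
```

```text
r 0.041573266938146586 ang 274.3899143267314 [-2.89400779 -1.02702315  8.56374812] 0.05087688000238044 [-0.007  0.559  0.829 -0.001]
[0.0054 0.0026] [0.005  0.0034] [0.0045 0.004 ] [0.0038 0.0046] [0.0032 0.0051] [0.0024 0.0055] [0.0016 0.0058] [0.0008 0.0059]
```

Dragging steadily at 8–9 N; 71° done of about 141°.

Call:
{"api": "jog_arm", "payload": {"rows": [[0.0054, 0.0026, -0.0007, 0, 0, 0, 0], [0.005, 0.0034, -0.0006, 0, 0, 0, 0], [0.0045, 0.004, -0.0006, 0, 0, 0, 0], [0.0038, 0.0046, -0.0006, 0, 0, 0, 0]]}}

```text
clock: 8.45
ee_pos: [0.5372, -0.0851, 0.051]
tcp_rot: [-0.007, 0.561, 0.828, -0.003]
wrist_force: [-3.6, -2.2, 7.3]
finger_gap: -0.0
```

```bash
python3 st.py
```

```text
r 0.04319513134464901 ang 302.51545629887164 [-3.6497275  -2.17685286  7.2967119 ] 0.05097307857295763 [-0.007  0.561  0.828 -0.003]
[0.0035 0.0049] [0.0028 0.0053] [0.002  0.0056] [0.0012 0.0059] [0.0004 0.006 ] [-0.0004  0.006 ] [-0.0013  0.0059] [-0.0021  0.0056]
```

Call:
{"api": "jog_arm", "payload": {"rows": [[0.003, 0.0052, -0.0008, 0, 0, 0, 0], [0.0022, 0.0056, -0.0007, 0, 0, 0, 0], [0.0015, 0.0058, -0.0006, 0, 0, 0, 0]]}}

```text
clock: 8.7
ee_pos: [0.5449, -0.0729, 0.0512]
tcp_rot: [-0.005, 0.562, 0.827, -0.004]
wrist_force: [-1.8, -2.7, 6.0]
finger_gap: 0.0001
```

```bash
python3 st.py; python3 - <<'E'
from h import *
T=wshot("w3");im=r.capture("scene")[:,:,::-1]
b=cv2.resize(im[145:225,205:315],None,fx=7,fy=7,interpolation=cv2.INTER_CUBIC)
w=cv2.imread("pics/w3.png");w=cv2.resize(w,None,fx=.75,fy=.75)
b=cv2.resize(b,None,fx=.75*576/560*.7,fy=.75*576/560*.7)
cv2.imwrite("pics/m3.png",w);print(w.shape)
E
```

```text
r 0.04371854882648059 ang 321.6957259115918 [-1.75841764 -2.71827621  5.9620264 ] 0.05121985726486439 [-0.005  0.562  0.827 -0.004]
[0.0017 0.0058] [0.0009 0.0059] [0.0001 0.006 ] [-0.0008  0.0059] [-0.0016  0.0058] [-0.0024  0.0055] [-0.0031  0.0051] [-0.0038  0.0046] (432, 576, 3)
```

View pics/w3.png

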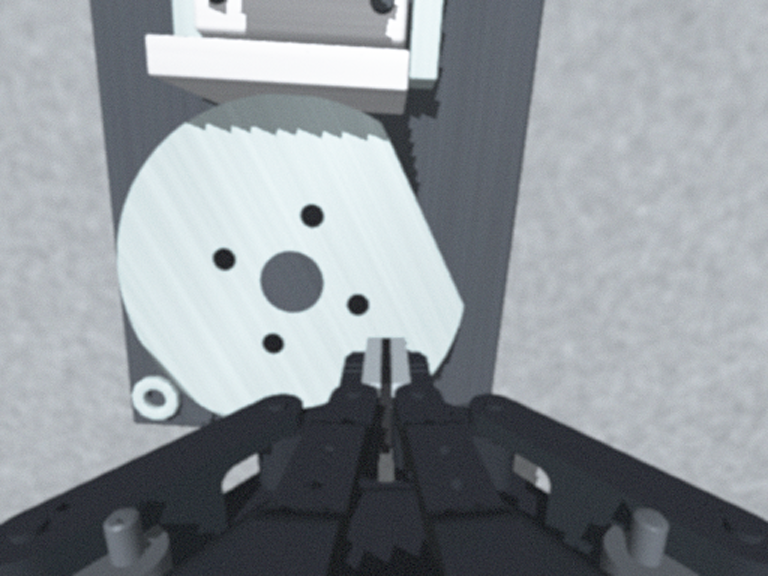

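```bash
cat > fl.py <<'E'
from h import *
import sys
n,*v=sys.argv[1:];v=[float(x)/1.5 for x in v];T=np.load(f"pics/{n}.npy")
P=[toj(w2w(T,v[i:i+2],.0515)) for i in range(0,len(v),2)]
print(np.round(P,4));d=P[1]-P[0];print("chord len",np.hypot(*d),"angle",np.degrees(np.arctan2(d[1],d[0])),"mid",(P[0]+P[1])/2)
E
python3 fl.py w3 383 133 463 303 292 282
python3 fl.py w3 149 75 407 88
```

```text
[[ 0.0271  0.0515]
 [ 0.0585 -0.0024]
 [-0.0011  0.0009]]
chord len 0.06235225840862797 angle -59.70750368024153 mid [0.04278719 0.02453654]
[[-0.0458  0.0635]
 [ 0.0336  0.065 ]]
chord len 0.0793687868750265 angle 1.0731962827123287 mid [-0.00611823  0.06421722]
```

Call:
{"api": "jog_arm", "payload": {"rows": [[0, 0.001, -0.0012, 0, 0, 0, 0], [0.001, 0.0055, -0.0011, 0, 0, 0, 0], [0.0002, 0.0056, -0.0008, 0, 0, 0, 0], [-0.0006, 0.0056, -0.0008, 0, 0, 0, 0]]}}

```text
clock: 9.13
ee_pos: [0.548, -0.061, 0.0512]
tcp_rot: [-0.002, 0.564, 0.826, -0.005]
wrist_force: [0.0, -3.0, 7.0]
finger_gap: -0.0001
```

```bash
python3 st.py
```

```text
r 0.0440943248719751 ang 337.7435963039144 [ 0.04696309 -3.03701447  6.97182038] 0.051203843155489856 [-0.002  0.564  0.826 -0.005]
[0.0001 0.006 ] [-0.0008  0.0059] [-0.0016  0.0058] [-0.0024  0.0055] [-0.0031  0.0051] [-0.0038  0.0046] [-0.0044  0.0041] [-0.0049  0.0034]
```

Call:
{"api": "jog_arm", "payload": {"rows": [[-0.0006, 0.0055, -0.0018, 0, 0, 0, 0], [-0.0014, 0.0056, -0.0014, 0, 0, 0, 0], [-0.0022, 0.0054, -0.0012, 0, 0, 0, 0]]}}

```text
clock: 9.38
ee_pos: [0.5478, -0.0506, 0.0508]
tcp_rot: [0.004, 0.566, 0.825, -0.005]
wrist_force: [0.4, -4.4, 9.2]
finger_gap: -0.0002
```

```bash
python3 st.py
```

```text
r 0.04432077168752731 ang 351.1928228034123 [ 0.43252041 -4.4040144   9.15514761] 0.05084552040972827 [ 0.004  0.566  0.825 -0.005]
[-0.0013  0.0058] [-0.0021  0.0056] [-0.0029  0.0053] [-0.0036  0.0048] [-0.0042  0.0042] [-0.0048  0.0036] [-0.0052  0.0029] [-0.0056  0.0022]
```

Call:
{"api": "jog_arm", "payload": {"rows": [[-0.0021, 0.0056, -0.0014, 0, 0, 0, 0], [-0.0029, 0.0054, -0.0014, 0, 0, 0, 0], [-0.0035, 0.005, -0.0012, 0, 0, 0, 0]]}}

```text
clock: 9.63
ee_pos: [0.5446, -0.0408, 0.0512]
tcp_rot: [0.01, 0.568, 0.823, -0.005]
wrist_force: [0.9, -3.3, 7.4]
finger_gap: -0.0003
```

```bash
python3 st.py; python3 -c "
from h import *
wshot('w4')"
```

```text
r 0.043937688180788234 ang 4.6535787084014455 [ 0.87108694 -3.34191713  7.3930277 ] 0.05121842026954816 [ 0.01   0.568  0.823 -0.005]
[-0.0027  0.0054] [-0.0034  0.005 ] [-0.004   0.0044] [-0.0046  0.0038] [-0.0051  0.0031] [-0.0055  0.0024] [-0.0058  0.0016] [-0.0059  0.0008]
```

View pics/w4.png

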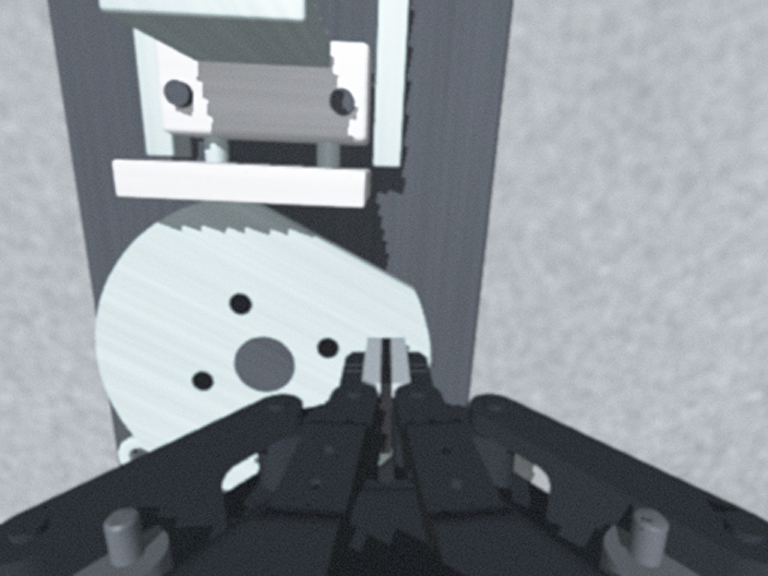

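```bash
python3 fl.py w4 265 208 414 288 264 363
python3 fl.py w4 116 197 366 206
```

```text
[[ 0.0005  0.057 ]
 [ 0.0509  0.0325]
 [-0.0013  0.0014]]
chord len 0.05605447869796471 angle -25.904174006452106 mid [0.02567055 0.04474199]
[[-0.0474  0.0579]
 [ 0.0333  0.0594]]
chord len 0.08070218908676681 angle 1.0498852166293309 mid [-0.00708885  0.0586574 ]
```

Call:
{"api": "jog_arm", "payload": {"rows": [[-0.0033, 0.0052, -0.0014, 0, 0, 0, 0], [-0.004, 0.0046, -0.0014, 0, 0, 0, 0], [-0.0045, 0.004, -0.0014, 0, 0, 0, 0]]}}

```text
clock: 9.93
ee_pos: [0.5378, -0.0305, 0.0511]
tcp_rot: [0.016, 0.569, 0.822, -0.003]
wrist_force: [-0.3, -1.2, 7.9]
finger_gap: -0.0001
```

```bash
python3 st.py
```

```text
r 0.0433010641768234 ang 20.929694942071002 [-0.31290223 -1.22039506  7.89166057] 0.05106174245914632 [ 0.016  0.569  0.822 -0.003]
[-0.0041  0.0044] [-0.0046  0.0038] [-0.0051  0.0031] [-0.0055  0.0024] [-0.0058  0.0016] [-0.006   0.0008] [-0.006  -0.0001] [-0.0059 -0.0009]
```

Call:
{"api": "jog_arm", "payload": {"rows": [[-0.0046, 0.004, -0.0014, 0, 0, 0, 0], [-0.004, 0.003, -0.0012, 0, 0, 0, 0]]}}

```text
clock: 10.1
ee_pos: [0.5325, -0.0253, 0.0511]
tcp_rot: [0.019, 0.57, 0.822, -0.002]
wrist_force: [-0.7, -2.4, 8.1]
finger_gap: 0.0001
```

```bash
python3 st.py; python3 -c "
from h import *
wshot('w5')"
```

```text
r 0.043000371003558045 ang 30.794436123796597 [-0.73020968 -2.35244027  8.08816322] 0.05111860889519437 [ 0.019  0.57   0.822 -0.002]
[-0.0048  0.0037] [-0.0052  0.003 ] [-0.0056  0.0022] [-0.0058  0.0014] [-0.006   0.0006] [-0.006  -0.0003] [-0.0059 -0.0011] [-0.0057 -0.0019]
```

View pics/w5.png

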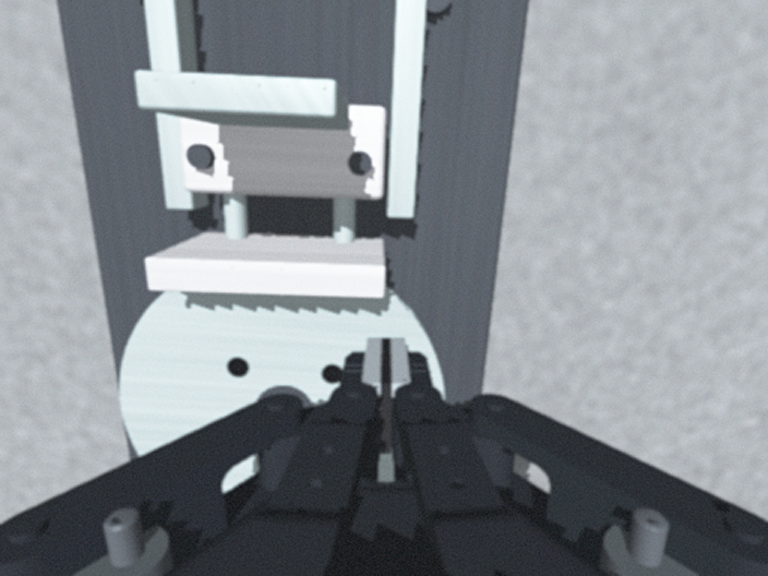

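```bash
python3 fl.py w5 238 367 332 374 ;python3 fl.py w5 147 290 385 297; python3 fl.py w4 240 303 328 348;python3 fl.py w3 312 215.5 358 304.5
```

```text
[[-0.0173  0.0185]
 [ 0.0165  0.017 ]]
chord len 0.033865550587242776 angle -2.4913783638779297 mid [-0.00039858  0.01772705]
[[-0.0465  0.0463]
 [ 0.0343  0.0473]]
chord len 0.08086612966286766 angle 0.7258308820350997 mid [-0.00608026  0.04679799]
[[-0.009   0.0239]
 [ 0.0217  0.0085]]
chord len 0.03436983702185531 angle -26.558563841387112 mid [0.00636664 0.01619995]
[[ 0.0053  0.0242]
 [ 0.0221 -0.0055]]
chord len 0.034113042693841106 angle -60.5154687643519 mid [0.01367775 0.00930921]
```

Bar has moved out onto the flat, roughly 2–3° short. One small nudge, then lift and let the bar spring square it.

Call:
{"api": "jog_arm", "payload": {"rows": [[-0.0024, 0.0016, -0.001, 0, 0, 0, 0], [0, 0, 0.001, 0, 0, 0, 0], [0, 0, 0.004, 0, 0, 0, 0], [0, 0, 0.02, 0, 0, 0, 0], [0, 0, 0.03, 0, 0, 0, 0], [0, 0, 0.03, 0, 0, 0, 0], [0.008, -0.025, 0.02, 0, 0, 0, 0], [0.01, -0.03, 0, 0, 0, 0, 0], [0.01, -0.03, 0, 0, 0, 0, 0], [0, -0.02, 0, 0, 0, 0, 0], [0, 0, 0, 0, 0, 0, 0], [0, 0, 0, 0, 0, 0, 0]]}}

```text
clock: 11.15
ee_pos: [0.5584, -0.1308, 0.1635]
tcp_rot: [0.02, 0.567, 0.823, -0.001]
wrist_force: [0.2, 1.7, 0.0]
finger_gap: -0.0006
```

```bash
python3 st.py; python3 -c "
from h import *
wshot('w6');s=cv2.imwrite('pics/s6.png',r.capture('scene')[:,:,::-1])"
```

```text
r 0.09129503499492073 ang 288.8587086821567 [0.20584441 1.6935212  0.0278982 ] 0.16354381787989924 [ 0.02   0.567  0.823 -0.001]
[0.0046 0.0039] [0.004  0.0045] [0.0033 0.005 ] [0.0026 0.0054] [0.0018 0.0057] [0.001  0.0059] [0.0001 0.006 ] [-0.0007  0.006 ]
```

View pics/w6.png

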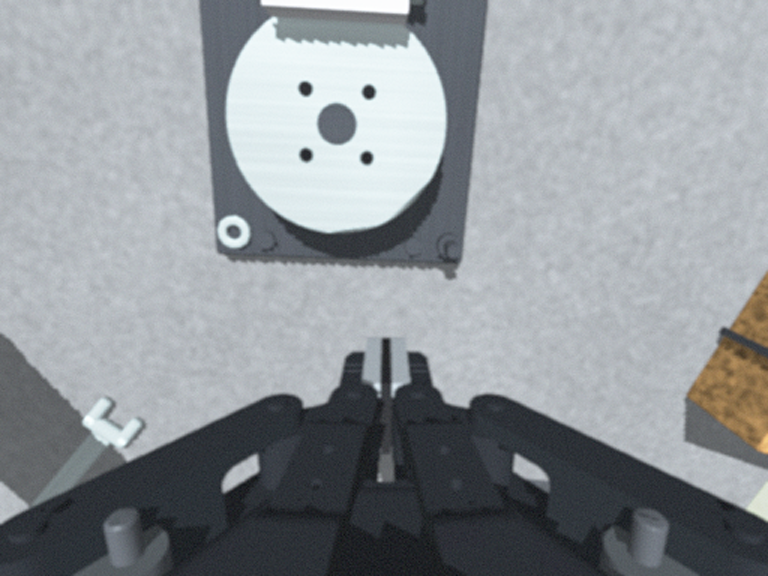

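```bash
python3 - <<'E'
from h import *
T=np.load("pics/w6.npy");g=cv2.imread("pics/w6.png",0)
n,l,st,c=cv2.connectedComponentsWithStats((g<110).astype(np.uint8))
P=[(c[i]/1.5) for i in range(1,n) if 80<st[i][4]<2500 and 220<c[i][0]<450 and c[i][1]<200]
Q=[toj(w2w(T,p,.0521)) for p in P];print(np.round(P,1).tolist(),np.round(Q,4).tolist())
A=[(218,249),(462,261)];B=[toj(w2w(T,np.array(a)/1.5,.014)) for a in A];d=B[1]-B[0];print("edge ang",np.degrees(np.arctan2(d[1],d[0])),np.round(B,4))
A=[(262,5),(409,13)];B=[toj(w2w(T,np.array(a)/1.5,.069)) for a in A];d=B[1]-B[0];print("bar ang",np.degrees(np.arctan2(d[1],d[0])),np.round(B,4))
a=cv2.imread("pics/s6.png")[145:225,205:315]
cv2.imwrite("pics/c6.png",cv2.resize(a,None,fx=7,fy=7,interpolation=cv2.INTER_CUBIC))
E
```

```text
[[203.4, 58.8], [245.7, 61.1], [224.3, 82.3], [203.8, 103.0], [244.2, 105.0]] [[-0.0184, 0.0179], [0.0156, 0.0182], [-0.0012, 0.0011], [-0.0181, -0.0161], [0.0159, -0.0158]]
edge ang 0.06984254236697034 [[-0.0836 -0.0814]
 [ 0.0847 -0.0812]]
bar ang 0.8307225121522906 [[-0.0362  0.0507]
 [ 0.0339  0.0517]]
```

View pics/c6.png

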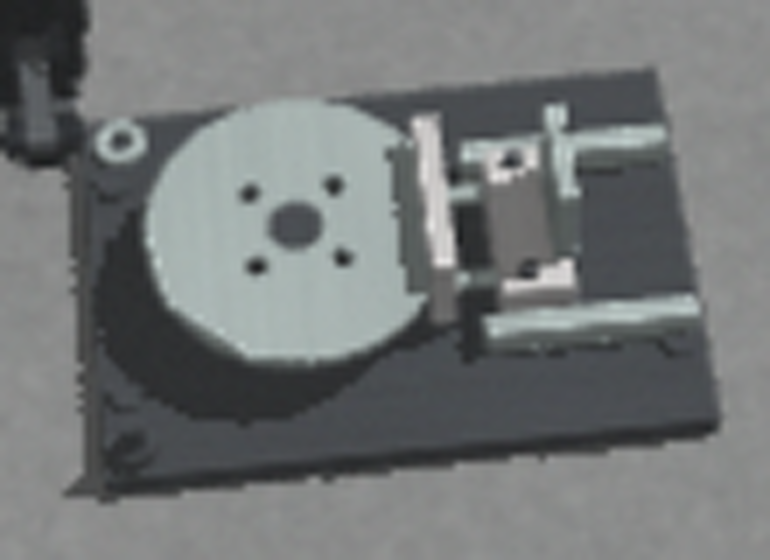

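```bash
python3 - <<'E'
from h import *
m=r.camera_model("scene");f=lambda u,v:np.array([205+(u+.5)/7-.5,145+(v+.5)/7-.5])
print("tab outer top corner",toj(pix2world(m,f(567,103),.088)),"clock",r.read_state()["clock"])
print(r.finish_job())
E
```

```text
tab outer top corner [-0.02314407  0.11049975] clock 11.25
the job is handed in; nothing more can be done
None
```

The carriage is home, the disc's flat lies flush against the bar, and the job was handed in at 11.25 s of the 67 s allowed.

- **Carriage first:** I pushed the tab with the shut fingers until it stopped dead under about 27 N. A wrist picture then showed it home with the bar on the round rim. At the end the scene camera put the tab's outer face about 110 mm from the disc axis, against 108 mm expected. That gap is within camera error.
- **Disc second:** I found the disc's top by touch at about 52 mm above the bench. I then dragged it counter-clockwise about 140° in one stroke, correcting from the pictures because the finger slipped somewhat. The press read 14.4 N at first touch and about 5.5 to 9.3 N while dragging, at the ends of the moves.
- **Last checks:**
  - **Disc angle:** the hole pattern shows the disc within about 0.5° of square.
  - **Bar:** its front face measures about 51 mm from the axis, against 50 mm when flush. It measured about 0.8° off square, which agrees with the disc to within measuring error.
  - **Hand and bystanders:** the hand is about 110 mm above the disc and off to the side, with no contact force beyond noise. The washer and cap screw look undisturbed.

No check failed. The hand did not pass near the other bystanders; I did not measure them again.

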